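# Park one bench trolley and free another by their brake levers

### The job

The trolley with the green circuit boards is staying at this bench: push its red brake lever fully down to lock it. Then release the trolley with the copper-wound transformers, ready to be rolled away, by lifting its brake lever all the way up. Leave the brake of the trolley with the white and blue reels alone, and let go of the levers when done.

Things in the scene. Friction and masses are not known exactly. Their poses are not given: they have to be found in the camera images.
- board_trolley: wheeled bench trolley, aluminium deck 240 x 170 mm (x by y), black tray of green circuit boards, all under 100 mm high. Origin: on the bench under the deck's centre, z up; its -x end is the front, with the brake lever, facing roughly the robot. Stands firm when the lever is worked. Lever hinge axis along trolley y, at x = -125, y = 0, 58 mm above the bench
- coil_trolley: wheeled bench trolley, aluminium deck 240 x 170 mm (x by y), black tray of four transformers with dark iron cores and copper windings, all under 100 mm high. Origin: on the bench under the deck's centre, z up; its -x end is the front, with the brake lever, facing roughly the robot. Stands firm when the lever is worked. Lever hinge axis along trolley y, at x = -125, y = 0, 58 mm above the bench
- board_brake (a joint): red-pedalled lever pointing forward (-x) from the circuit-board trolley's hinge. Pedal 26 wide, 12 thick, 44 mm long, its middle 75 mm from the hinge. Rad: 0 = fully up (released), 0.40 above level, pedal middle 87 mm above bench; grows downward to a stop at 0.75 = locked, 0.35 below level, 32 mm above bench. Moves with 3 N, stays where left. Starts up.
- coil_brake (a joint): red-pedalled lever pointing forward (-x) from the transformer trolley's hinge. Pedal 26 wide, 12 thick, 44 mm long, its middle 75 mm from the hinge. Rad: 0 = fully up (released), 0.40 above level, pedal middle 87 mm above bench; grows downward to a stop at 0.75 = locked, 0.35 below level, 32 mm above bench. Moves with 3 N, stays where left. Starts down; can be pinched across its width.
- reel_brake (a joint): brake lever of the third trolley, alike but for its load of white and blue component reels; same lever and values. Starts up and must stay up.

How it is judged:
By the outcome, as a careful person would: the job done as asked, in the order asked, and still so for the second after the job is handed in, with the robot touching nothing.
It also fails if it takes over 38 s, if anything falls off the work surface, if the arm or the gripper's body presses on something with over 40 N, if the wrist force passes 120 N, or if a joint passes its speed limit or range.

### The arm

A 6-joint arm with a two-finger parallel gripper is mounted at the origin on the work surface. World frame = base frame: x ahead of the robot, y to its left, z up, the work surface at z = 0. Lengths are in m, angles in rad, forces in N, time in s.
With the tool pointing down it reaches from about 0.25 to 0.775 m from the base axis. Payload 4 kg.
Tool frame: the origin (TCP) lies midway between the tips of the shut fingers; the grasp point (between the pads) lies 19 mm behind it; z points along the fingers, y is the line along which they close (so a half turn about z gives the same grasp; the last joint's range is limited). The gripper opens to 85 mm and grips with 20 to 120 N. Pads are 22 mm wide; open, the fingers measure 114 mm over their backs; the gripper's body (76 mm by 85 mm) begins 54 mm behind the grasp point. The pads swing forward as they close: fully open they stand 13 mm farther back than shut.
Start: joints at [-1.227, 0.087, 1.371, -0, 1.684, -0.103], TCP at [0.238, -0.496, 0.231] pointing down, gripper open.
Joint ranges: [-3.1, 3.1], [-0.76, 2.03], [0.27, 2.55], [-1.08, 4.22], [0.17, 2.65], [-2.57, 2.57]. Speed limits (rad/s): [2.79, 2.79, 3.14, 3.14, 3.14, 3.14].

### API

Orientations are given as a unit quaternion [x, y, z, w].
In Python, from plant import get_obs, get_image, hand_in, cut_out gives the robot as it stands.
- The arm moves only by the tool drive_tool, never from a script. Its argument "plan" is a list of rows, each a list of 7 numbers: the turn, a rotation vector about the tool's x, y, z in units of 5 degrees (1.0 is 5 degrees), then the shift along the tool's x, y, z in units of 30 mm (1.0 is 30 mm), then the opening in per cent of the stroke, from 0 (shut) to 100 (fully open). In form: [[rx, ry, rz, dx, dy, dz, gripper], ...]. A call has exactly 10 rows; each row is the pose to reach, as a shift and turn from the pose commanded when the call began, along the tool's axes at that moment; what a row does not reach only later rows make up. A row lasts 1/8 s, in which the tool goes at most 62.5 mm and 10.7 degrees, less where a joint would pass 70% of its speed; a pose out of reach is approached as far as the arm can. A call with a gripper value outside its range is refused whole. The fingers move at their own pace and stop on an object; "grip_force" is the grip in N (left out, the last holds). Time passes only in rows, so rows that repeat a pose let the fingers close, or fill a call up. It gives the time, the measured TCP pose, the force, the opening and the grip force at its end, in the units of the state.
- get_obs(): the state, without advancing time (a new reading comes with each control period).
- get_image(name): name is "scene" or "side" or "wrist"; returns a dict with "color" (400x640x3 uint8, red, green, blue), "fov_y" (degrees; the focal length in pixels is half the picture's height over the tangent of half this angle, whatever the lens; pixels are square), "cx", "cy" (the principal point, pixels), "cam_to_world" (4x4, takes a point from camera to world coordinates). Camera axes: x right, y down, z forward; pixel columns grow to the right and rows downward; lengths in m; the calibration is good to about 2 mm. A picture is of the moment at which its call begins. There is no depth.
- hand_in(): hands the job in; it is judged then, once.
Trained networks look in a picture, given as the dict that the camera call returned (one of the last four; its "shot" number tells which), for a name from the list of things; names that differ only in an ending like _2 or _b are one class to them, and where a whole thing is asked for, a point or a joint stands for the part that bears it (a point fixed in the world has none). Each returns a list of dicts, best first, with "score" (0 to 1); they miss things now and then, are a little off and sometimes report something else, mostly with a low value. They report only what shows in the picture. A call takes as long as a camera call.
- cut_out(name, picture): "mask" (400x640 bool, what is visible of it) and "pixel" ([column, row] in pixels, amid what is visible of it).
The state is a dict: "clock": time; "joint_positions": joint angles; "qd": joint speeds; "effort": joint torques, N m; "ee_pos": TCP position; "orientation": TCP orientation; "force": force on the tool from outside, world axes, zero at the start; "moment": the same for the moment, N m; "width": finger opening in m; "grip_force": force on a finger pad.
Only numpy, scipy, OpenCV 4.12 (cv2) and the standard library are available. Lean on these libraries where they do the work, as an engineer would, in place of code of your own. Each camera call takes 0.05 s, during which the arm holds its last target. There are 200 camera calls.

## Working session

There is one attempt and no reset: what is moved stays moved. The work goes in short steps, Python scripts to look and compute and a tool call to move; the robot and the scene stay as the last step left them, time stands still between calls to the robot, and variables do not carry over. Pictures are saved under pics/ and viewed, at most 10 in all, crops included, and the job is handed in when it is done.

Besides the shell and the picture viewer there is one more tool, called after "Emit:" in YAML: its name, and indented under it one key for each argument. drive_tool: Moves the arm, as the interface text tells. Its arguments: {"type":"object","properties":{"plan":{"type":"array"},"grip_force":{"type":"number"}},"required":["plan"]}

```bash
mkdir -p pics; cat > h.py <<'E'
import numpy as np,cv2
from plant import *
def ray(im,px):
    f=200/np.tan(np.radians(im["fov_y"])/2);T=np.array(im["cam_to_world"])
    d=T[:3,:3]@np.array([(px[0]-im["cx"])/f,(px[1]-im["cy"])/f,1]);return T[:3,3],d
def atz(im,px,z):
    o,d=ray(im,px);return o+d*(z-o[2])/d[2]
def proj(im,P):
    f=200/np.tan(np.radians(im["fov_y"])/2);T=np.linalg.inv(np.array(im["cam_to_world"]))
    p=T[:3,:3]@np.asarray(P)+T[:3,3];return [im["cx"]+f*p[0]/p[2],im["cy"]+f*p[1]/p[2]]
def tri(a,pa,b,pb):
    A=np.zeros((3,3));v=np.zeros(3)
    for im,p in((a,pa),(b,pb)):
        o,d=ray(im,p);d/=np.linalg.norm(d);M=np.eye(3)-np.outer(d,d);A+=M;v+=M@o
    return np.linalg.solve(A,v)
E
python3 - <<'E'
from h import *
np.set_printoptions(precision=3,suppress=True)
s=get_image("scene");d=get_image("side")
cv2.imwrite("pics/a.png",s["color"][:,:,::-1]);cv2.imwrite("pics/b.png",d["color"][:,:,::-1])
for n in("board_trolley","coil_trolley","board_brake","coil_brake","reel_brake"):
  for nm,im in(("scene",s),("side",d)):
    for r in cut_out(n,im)[:3]: print(n,nm,round(r["score"],2),np.round(r["pixel"],1),r["mask"].sum(), atz(im,r["pixel"],.05))
print(get_obs())
for im in (s,d):print(np.array(im["cam_to_world"])[:3,3])
E
```

```text
board_trolley scene 0.88 [322.1 242.6] 6013 [0.706 0.01  0.05 ]
board_trolley side 0.92 [298.2 201.9] 5037 [0.679 0.005 0.05 ]
board_brake scene 0.63 [336.  184.8] 270 [ 0.474 -0.001  0.05 ]
board_brake side 0.8 [362.5 202.6] 219 [ 0.509 -0.025  0.05 ]
coil_brake scene 0.58 [207.6 193.2] 99 [ 0.581 -0.332  0.05 ]
coil_brake side 0.6 [365.8 130.1] 156 [ 0.536 -0.331  0.05 ]
reel_brake scene 0.61 [464.3 212.8] 290 [0.531 0.335 0.05 ]
reel_brake side 0.73 [318.8 314.9] 444 [0.563 0.314 0.05 ]
reel_brake side 0.43 [309.5 129. ] 3389 [ 0.712 -0.303  0.05 ]
{'clock': 0.6, 'joint_positions': array([-1.227,  0.087,  1.371, -0.   ,  1.684, -0.103]), 'qd': array([-0.   , -0.001, -0.002,  0.001,  0.001, -0.   ]), 'effort': array([ -0.   , -35.145, -31.327,  -0.   ,   0.   ,   0.   ]), 'ee_pos': array([ 0.238, -0.496,  0.231]), 'orientation': array([ 0.975,  0.222, -0.   ,  0.   ]), 'force': array([-0.324,  0.537, -1.456]), 'moment': array([-0.016, -0.012, -0.   ]), 'grip_force': 0.0, 'width': 0.08548173707687848}
[1.313 0.148 0.644]
[0.483 0.723 0.888]
```

View pics/a.png

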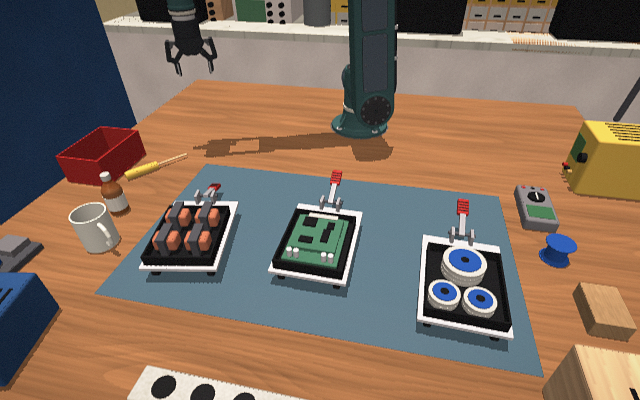

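View pics/b.png

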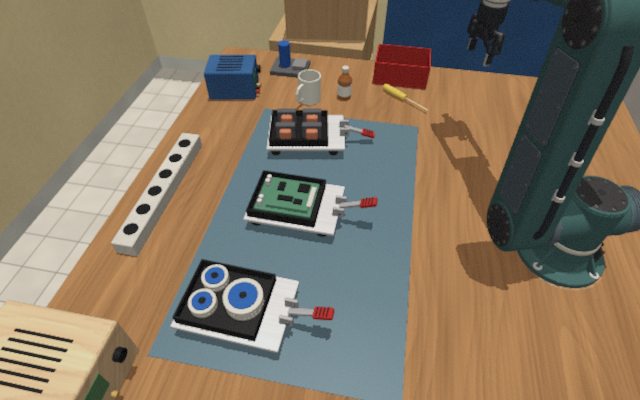

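```bash
python3 - <<'E'
from h import *
np.set_printoptions(precision=3,suppress=True)
s=get_image("scene");d=get_image("side")
rois={"board":((336,183),(362,203)),"coil":((214,187),(367,133))}
for n,(ps,pd) in rois.items():
    C=[]
    for im,p in((s,ps),(d,pd)):
        c=im["color"].astype(int);m=(c[...,0]>90)&(c[...,1]<.45*c[...,0])&(c[...,2]<.5*c[...,0])
        k=np.zeros_like(m);k[p[1]-17:p[1]+17,p[0]-17:p[0]+17]=1;m&=k
        q=np.argwhere(m)[:,::-1];mu=q.mean(0);C.append(mu);print(n,mu,len(q),cv2.minAreaRect(q.astype(np.float32)))
    P=tri(s,C[0],d,C[1]);print(P,proj(s,P),proj(d,P))
for im,n,a in((s,"s",(180,160,380,220)),(d,"d",(310,100,400,250))):
    x0,y0,x1,y1=a;c=im["color"][y0:y1,x0:x1,::-1]
    k=4 if n=="s" else 4
    cv2.imwrite(f"pics/c{n}.png",cv2.resize(c,None,fx=k,fy=k,interpolation=cv2.INTER_CUBIC))
E
```

```text
board [335.733 176.542] 131 ((335.6764831542969, 176.79412841796875), (9.45888900756836, 14.794672966003418), 14.03624439239502)
board [368.237 202.221] 131 ((368.08538818359375, 202.26828002929688), (8.061501502990723, 16.675161361694336), 83.6598129272461)
[0.494 0.003 0.089] [np.float64(336.16043946382035), np.float64(177.0620057247244)] [np.float64(368.5425248766331), np.float64(201.59205905962094)]
coil [214.379 186.586] 29 ((213.5, 187.0), (6.0, 11.0), 90.0)
coil [367.871 133.157] 70 ((367.9811096191406, 133.0660400390625), (11.813008308410645, 5.906504154205322), 15.945395469665527)
[ 0.529 -0.339  0.034] [np.float64(214.5736531342907), np.float64(186.835722459025)] [np.float64(367.9644078512085), np.float64(132.89533416226558)]
```

View pics/cs.png

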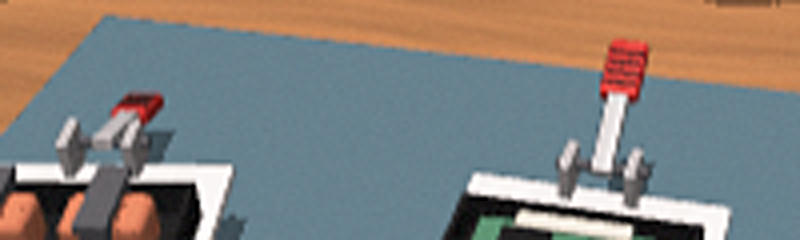

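View pics/cd.png

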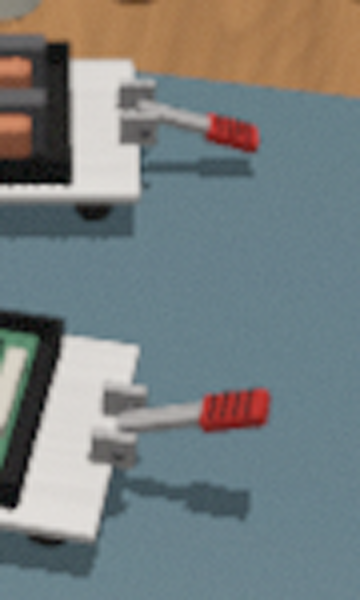

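```bash
python3 - <<'E'
from h import *
np.set_printoptions(precision=3,suppress=True)
s=get_image("scene");d=get_image("side")
for n,a,b,p in(("board",(330,203),(339.7,204.5),(.494,.003)),("coil",(205.2,195.5),(344.5,127),(.529,-.339))):
    P=tri(s,a,d,b);print(n,P,atz(s,a,.058),atz(d,b,.058))
    for h in(P,atz(s,a,.058),atz(d,b,.058)):
        v=h[:2]-p; print(np.degrees(np.arctan2(v[1],v[0])),np.hypot(*v))
# front edge of deck corners
for a,b in(((299,204),(362.5,212.5)),((181,201.7),(238,201))): # not exact
    print([atz(s,x,.045) for x in(a,b)])
for a,b in(((344.5,187),(334.5,234)),((343.5,115.5),(344.5,148.5))):
    p,q=[atz(d,x,.045) for x in(a,b)];v=q-p;print(p,q,np.hypot(*v[:2]),np.degrees(np.arctan2(-v[0],v[1])))
E
```

```text
board [0.568 0.001 0.058] [0.568 0.001 0.058] [ 0.567 -0.     0.058]
-1.7986047664611682 0.07355309437444894
-1.3723419368095235 0.0742048290107118
-2.3888749792578223 0.07341766137368994
coil [ 0.604 -0.325  0.058] [ 0.602 -0.327  0.058] [ 0.604 -0.324  0.058]
10.444435390578402 0.07577219120624433
9.410338466817416 0.07384009391962872
11.436526537591668 0.07618774920320015
[array([ 0.572, -0.08 ,  0.045]), array([0.574, 0.086, 0.045])]
[array([ 0.624, -0.388,  0.045]), array([ 0.591, -0.241,  0.045])]
[ 0.566 -0.078  0.045] [0.566 0.089 0.045] 0.16638024451649824 -0.07324652344011326
[ 0.618 -0.399  0.045] [ 0.59  -0.237  0.045] 0.1643380286073029 9.770841797302666
```

Emit:
drive_tool:
  plan:
    - [0,0,0.5,1.5,-1.1,0,0]
    - [0,0,1,3,-2.2,0,0]
    - [0,0,1.5,4.5,-3.4,0,0]
    - [0,0,2,6.2,-4.6,0,0]
    - [0,0,3,7.9,-5.9,0,0]
    - [0,0,4,9.6,-7.2,0.5,0]
    - [0,0,5.3,11.3,-8.4,1,0]
    - [0,0,5.3,13,-9.7,1.5,0]
    - [0,0,5.3,14.7,-11,2,0]
    - [0,0,5.3,15,-11.2,2.3,0]
  grip_force: 40

```text
clock: 2.05
ee_pos: [0.499, 0.0045, 0.1618]
orientation: [1.0, -0.006, 0.0, -0.0]
force: [0.0, -0.6, -0.1]
width: -0.0002
grip_force: 0.0
```

Emit:
drive_tool:
  plan:
    - [0,0,0,0,-0.1,1,0]
    - [0,0,0,0,-0.1,1.8,0]
    - [0,0,0,0,-0.1,2.2,0]
    - [0,0,0,0,-0.1,2.5,0]
    - [0,0,0,0,-0.1,2.8,0]
    - [0,0,0,0,-0.1,3.1,0]
    - [0,0,0,0,-0.1,3.4,0]
    - [0,0,0,0,-0.1,3.6,0]
    - [0,0,0,0,-0.1,3.8,0]
    - [0,0,0,0,-0.1,3.9,0]

```text
clock: 3.3
ee_pos: [0.4993, 0.0043, 0.0454]
orientation: [1.0, -0.008, 0.001, 0.0]
force: [0.7, 0.1, 3.0]
width: -0.0001
grip_force: 1.2
```

```bash
python3 - <<'E'
from h import *
d=get_image("side");c=d["color"][140:260,280:440,::-1]
cv2.imwrite("pics/e.png",cv2.resize(c,None,fx=4,fy=4))
E
```

```text
(no output)
```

View pics/e.png

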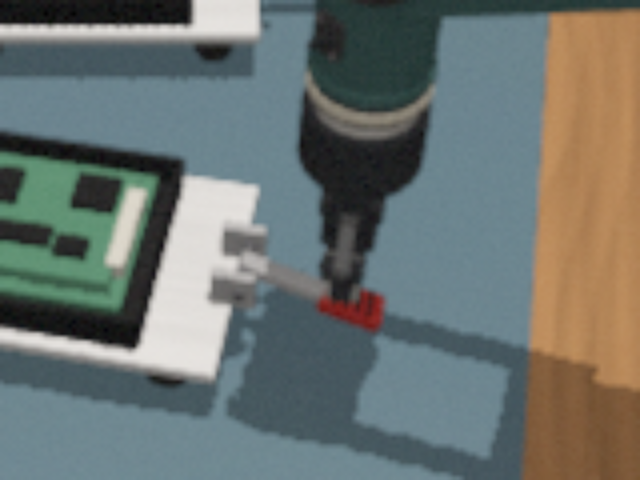

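The fingertips sit on the red pedal of the board trolley (about (345,300) in the crop), which is nearly down. I'll press on gently to the stop.

Emit:
drive_tool:
  plan:
    - [0,0,0,0,0,0.03,0]
    - [0,0,0,0,0,0.06,0]
    - [0,0,0,0,0,0.09,0]
    - [0,0,0,0,0,0.12,0]
    - [0,0,0,0,0,0.15,0]
    - [0,0,0,0,0,0.18,0]
    - [0,0,0,0,0,0.2,0]
    - [0,0,0,0,0,0.2,0]
    - [0,0,0,0,0,0.2,0]
    - [0,0,0,0,0,0.2,0]

```text
clock: 4.6
ee_pos: [0.4992, 0.0044, 0.043]
orientation: [1.0, -0.008, 0.001, 0.0]
force: [-5.5, 0.3, 19.1]
width: 0.0
grip_force: 9.7
```

The lever stopped at 43 mm under 19 N, so it is on its stop. Next I retreat upward and move across to the transformer trolley.

Emit:
drive_tool:
  plan:
    - [0,0,0,0,0,-1.8,0]
    - [0,0,0,0,0,-3.6,0]
    - [0,0,-0.3,0,1.5,-4,30]
    - [0,0,-0.7,0.1,3.3,-4,60]
    - [0,0,-1.1,0.1,5.2,-4,60]
    - [0,0,-1.5,0.2,7.1,-4,60]
    - [0,0,-1.9,0.2,9,-4,60]
    - [0,0,-2.2,0.3,10.8,-4,60]
    - [0,0,-2.2,0.3,11.6,-4,60]
    - [0,0,-2.2,0.3,11.6,-4,60]

```text
clock: 5.85
ee_pos: [0.5011, -0.3443, 0.158]
orientation: [0.996, 0.087, -0.001, -0.001]
force: [0.1, 0.7, -0.6]
width: 0.0513
grip_force: 0.0
```

```bash
python3 - <<'E'
from h import *
np.set_printoptions(precision=4,suppress=True)
s=get_image("scene");d=get_image("side");w=get_image("wrist")
def red(im,p,r):
    c=im["color"].astype(int);m=(c[...,0]>80)&(c[...,1]<.45*c[...,0])&(c[...,2]<.5*c[...,0])
    k=np.zeros_like(m);p=[int(v) for v in p];k[max(0,p[1]-r):p[1]+r,max(0,p[0]-r):p[0]+r]=1
    return np.argwhere(m&k)[:,::-1]
pb=(.498,.003,.032)
P=tri(s,red(s,proj(s,pb),17).mean(0),d,red(d,proj(d,pb),17).mean(0));print("board pedal",P)
pc=(.532,-.339,.034);print(proj(w,pc));q=red(w,proj(w,pc),80)
if len(q): print(len(q),q.mean(0),atz(w,q.mean(0),.037),cv2.minAreaRect(q.astype(np.float32)))
cv2.imwrite("pics/w.png",w["color"][:,:,::-1]);print(get_obs()["ee_pos"])
E
```

```text
board pedal [0.4918 0.0043 0.0342]
[np.float64(326.3332023786241), np.float64(162.39699866001735)]
951 [324.6993 164.469 ] [ 0.5304 -0.3378  0.037 ] ((325.0, 163.5), (45.0, 28.0), 90.0)
[ 0.502 -0.342  0.159]
```

View pics/w.png

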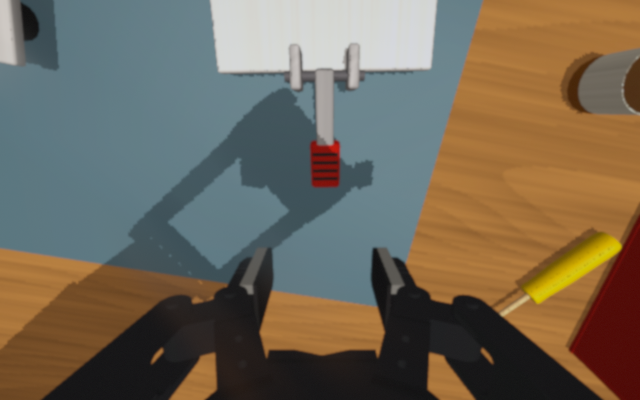

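Wrist view: the coil lever is aligned with the gripper, with its pedal at (325,164) between the finger lines. I'll tilt 20° and descend.

Emit:
drive_tool:
  plan:
    - [0,2,0,0,0,0.8,60]
    - [0,4,0,0.05,0,1.7,60]
    - [0,4,0,0.05,0,1.7,60]
    - [0,4,0,0.3,0,2.4,60]
    - [0,4,0,0.6,0,3.2,60]
    - [0,4,0,0.8,0,3.8,60]
    - [0,4,0,1,0,4.3,60]
    - [0,4,0,1.1,0,4.6,60]
    - [0,4,0,1.18,0,4.8,60]
    - [0,4,0,1.18,0,4.8,60]

```text
clock: 7.25
ee_pos: [0.5367, -0.3375, 0.0151]
orientation: [0.981, 0.087, 0.173, -0.015]
force: [0.3, -0.8, 0.3]
width: 0.0514
grip_force: 0.0
```

Emit:
drive_tool:
  plan:
    - [0,0,0,0,0,0,40]
    - [0,0,0,0,0,0,30]
    - [0,0,0,0,0,0,20]
    - [0,0,0,0,0,0,10]
    - [0,0,0,0,0,0,10]
    - [0,0,0,0,0,0,10]
    - [0,0,0,0,0,0,10]
    - [0,0,0,0,0,0,10]
    - [0,0,0,0,0,0,10]
    - [0,0,0,0,0,0,10]
  grip_force: 30

```text
clock: 8.5
ee_pos: [0.537, -0.3384, 0.0159]
orientation: [0.981, 0.087, 0.173, -0.014]
force: [-0.5, -4.8, 2.4]
width: 0.0252
grip_force: 30.1
```

```bash
python3 - <<'E'
from h import *
d=get_image("side");w=get_image("wrist");c=d["color"][80:180,300:440,::-1]
cv2.imwrite("pics/g.png",np.hstack([cv2.resize(c,(560,400)),w["color"][100:400,220:400,::-1].copy() if 0 else cv2.resize(w["color"][:,200:440,::-1],(240,400))]))
print(get_obs())
E
```

```text
{'clock': 8.6, 'joint_positions': array([-0.79810838,  0.26677166,  1.65109655,  0.33256153,  1.04468793,
        0.4543335 ]), 'qd': array([-6.73826943e-04, -3.64531175e-04,  1.33228321e-03,  1.35163111e-03,
       -1.60230905e-04,  3.77706896e-05]), 'effort': array([  2.88183264, -37.30837584, -24.82423782,   2.00018808,
         0.48468886,   0.22321281]), 'ee_pos': array([ 0.53702006, -0.33840773,  0.01588065]), 'orientation': array([ 0.98093424,  0.08658994,  0.17339724, -0.0142684 ]), 'force': array([-0.68012975, -5.44134096,  2.93714861]), 'moment': array([-0.71969262,  0.12253164,  0.06338313]), 'grip_force': 30.065437853336334, 'width': 0.02546466799949848}
```

View pics/g.png

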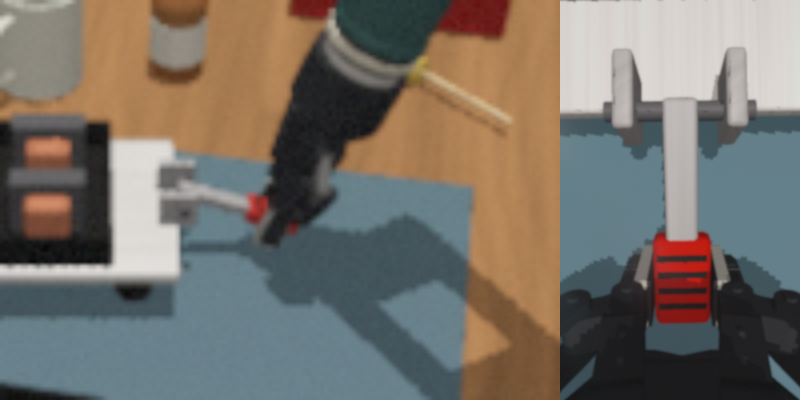

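The pedal is firmly pinched: 25 mm wide, centred between the pads at (682,278). I'll lift it along the hinge arc.

Emit:
drive_tool:
  plan:
    - [0,-0.86,0,-0.04,0,-0.19,10]
    - [0,-1.72,0,-0.07,0,-0.38,10]
    - [0,-2.58,0,-0.08,0,-0.57,10]
    - [0,-3.44,0,-0.08,0,-0.77,10]
    - [0,-4.3,0,-0.06,0,-0.96,10]
    - [0,-5.16,0,-0.03,0,-1.15,10]
    - [0,-6.02,0,0.02,0,-1.34,10]
    - [0,-6.88,0,0.08,0,-1.52,10]
    - [0,-7.45,0,0.13,0,-1.64,10]
    - [0,-8.02,0,0.18,0,-1.76,10]

```text
clock: 9.85
ee_pos: [0.5246, -0.3406, 0.0663]
orientation: [0.981, 0.087, -0.174, 0.017]
force: [2.0, -7.2, -1.5]
width: 0.0255
grip_force: 29.8
```

```bash
python3 - <<'E'
from h import *
s=get_image("scene");d=get_image("side");w=get_image("wrist");c=d["color"][80:180,300:440,::-1]
cv2.imwrite("pics/i.png",np.hstack([cv2.resize(c,(560,400)),cv2.resize(w["color"][:,200:440,::-1],(240,400))]))
E
```

```text
(no output)
```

View pics/i.png

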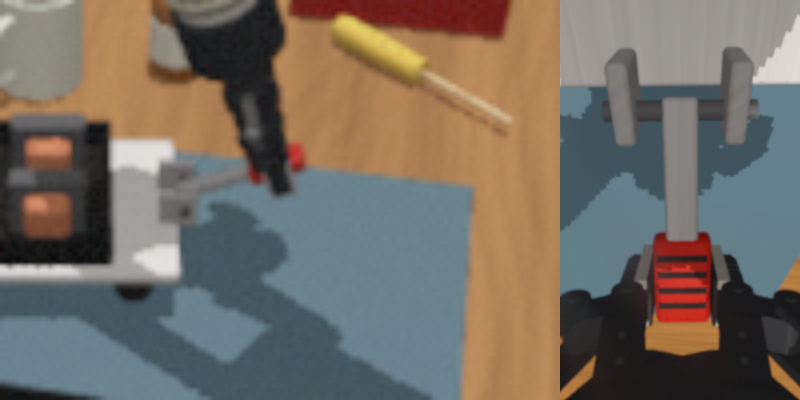

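Emit:
drive_tool:
  plan:
    - [0,-0.28,0,-0.01,0,-0.06,10]
    - [0,-0.57,0,-0.03,0,-0.12,10]
    - [0,-0.7,0,-0.03,0,-0.16,10]
    - [0,-0.8,0,-0.04,0,-0.2,10]
    - [0,-0.95,0,-0.04,0,-0.25,10]
    - [0,-1,0,-0.04,0,-0.28,10]
    - [0,-1,0,-0.04,0,-0.3,10]
    - [0,-1,0,-0.04,0,-0.3,10]
    - [0,-1,0,-0.04,0,-0.3,10]
    - [0,-1,0,-0.04,0,-0.3,10]

```text
clock: 11.25
ee_pos: [0.5245, -0.3404, 0.0711]
orientation: [0.972, 0.086, -0.218, 0.019]
force: [-0.9, -9.0, -10.6]
width: 0.0251
grip_force: 30.2
```

Emit:
drive_tool:
  plan:
    - [0,-1,0,0,0,0,40]
    - [0,-1,0,0,0,0,60]
    - [0,-1,0,0,0,0,70]
    - [0,-1,0,0,0,0,70]
    - [0,0,0,0,0,-0.5,70]
    - [0,0,0,0,0,-1.5,70]
    - [0,0,0,0,0,-2.5,70]
    - [0,0,0,0,0,-3.5,70]
    - [0,0,0,0,0,-4.5,70]
    - [0,0,0,0,0,-4.5,70]

```text
clock: 12.5
ee_pos: [0.5835, -0.3296, 0.2014]
orientation: [0.973, 0.086, -0.213, 0.021]
force: [-0.6, -0.0, 0.3]
width: 0.0602
grip_force: 0.0
```

```bash
python3 - <<'E'
from h import *
np.set_printoptions(precision=4,suppress=True)
s=get_image("scene");d=get_image("side");w=get_image("wrist")
def red(im,p,r=17):
    c=im["color"].astype(int);m=(c[...,0]>80)&(c[...,1]<.45*c[...,0])&(c[...,2]<.5*c[...,0])
    k=np.zeros_like(m);p=[int(v) for v in p];k[max(0,p[1]-r):p[1]+r,max(0,p[0]-r):p[0]+r]=1
    return np.argwhere(m&k)[:,::-1]
for pb in((.498,.003,.032),(.534,-.338,.087)):
    a=red(s,proj(s,pb));b=red(d,proj(d,pb));print(len(a),len(b),tri(s,a.mean(0),d,b.mean(0)))
cv2.imwrite("pics/j.png",np.vstack([cv2.resize(s["color"][150:250,160:400,::-1],(720,300)),cv2.resize(d["color"][80:240,200:584,::-1],(720,300))]))
print(get_obs()["force"])
E
```

```text
39 120 [0.4918 0.0044 0.0341]
126 82 [ 0.5327 -0.3378  0.0888]
[0.1073 0.0726 0.135 ]
```

View pics/j.png

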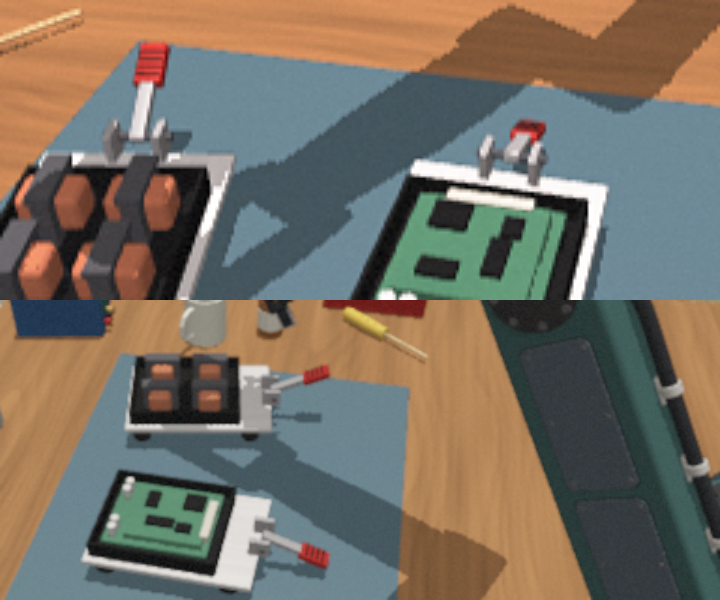

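The coil lever is up with its pedal at z = 0.089, matching the board lever's initial "up" reading. The board lever is down at z = 0.034, matching the coil lever's initial "locked" reading. The arm is clear of both.

```bash
python3 -c "
from plant import *
print(hand_in())"
```

```text
the job is handed in; nothing more can be done
None
```

I pushed the circuit-board trolley's brake fully down, then lifted the transformer trolley's brake fully up. I left the reel trolley's brake alone, the arm was clear of all the levers at the end, and the job is handed in (no verdict was returned).

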